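Walk the memory-stick box home and post the sticks

ROBOT

A 6-joint arm with a two-finger parallel gripper is mounted at the origin on the work surface; the furniture and walls round the work are solid. World frame = base frame: x ahead of the robot, y to its left, z up, the work surface at z = 0. Lengths are in mm, angles in rad, forces in N, time in s.
With the tool pointing down it reaches from about 325 to 1000 mm from the base axis. Payload 5.1 kg.
Tool frame: the origin (TCP) lies on the centre line of the jaws, within the pads' length; the fingertips stand 19 mm ahead of it and the grasp point (between the pads) is the TCP (arm.finger_overhang is the distance from the TCP to the fingertips, in mm); z points along the fingers, y is the line along which they close (so a half turn about z gives the same grasp; the last joint's range is limited). The gripper opens to 85 mm and grips with 20 to 120 N. Pads are 22 mm wide; open, the fingers measure 114 mm over their backs; the gripper's body (76 mm by 85 mm) begins 54 mm behind the grasp point. The pads swing forward as they close: fully open they stand 13 mm farther back than shut.
Start: joints at [1.126, 0.124, 1.65, -0, 1.367, -0.083], TCP at [230.093, 607.9, 215.422] pointing down, gripper open.
Joint ranges: [-2.61, 2.61], [-1.02, 2.33], [0.03, 2.71], [-1.35, 4.49], [0.32, 2.68], [-2.91, 2.91]. Speed limits (rad/s): [2.57, 2.57, 3.14, 3.14, 3.14, 3.14].

INTERFACE

Orientations are given as a rotation vector (axis times angle).
In Python, from rig import status, grab_frame, sign_off, boxes_of, arm gives the robot as it stands.
- The arm moves only by the shell command python3 -m handwheel 'ROWS' [OPENING] [FORCE]. ROWS is a JSON object of lists of equal length, an entry for each row: "travel": the shift along the tool's x, y, z in cm, a list of three; "turn": the turn about the tool's z in degrees. In form: {"travel": [[tx, ty, tz], ...], "turn": [turn, ...]}. A call has 1 to 12 rows; each row shifts and turns the commanded pose from where the row before left it, along the tool's axes as they then stand; what a row does not reach is not made up. A row lasts 1/8 s, in which the tool goes at most 62.5 mm and 10.7 degrees, less where a joint would pass 70% of its speed; a pose out of reach is approached as far as the arm can. A call is refused whole if a number of a shift passes 6.25 or a number of a turn 10.7, either way. A call with a gripper value outside its range is refused whole. OPENING is the closure, from 0 (fully open) to 1 (shut), set as the call begins (- or left out, the last holds). The fingers move at their own pace and stop on an object; FORCE is the grip in N (left out, the last holds). Time passes only in rows, so rows that do not move let the fingers close. It gives the time, the measured TCP pose, the force, the opening and the grip force at its end, in the units of the state.
- status.get_obs(): the state, without advancing time (a new reading comes with each control period).
- grab_frame(name): name is "scene" or "top" or "wrist"; returns a dict with "frame" (400x640x3 uint8, red, green, blue), "depth" (400x640 float32, mm along the optical axis (not along the pixel's ray), 0 where there is no reading), "fx", "fy", "cx", "cy" (pixels), "distortion" ([k1, k2, p1, p2, k3] as OpenCV has them; the pictures are not rectified), "world_from_camera" (4x4, takes a point from camera to world coordinates). Camera axes: x right, y down, z forward; pixel columns grow to the right and rows downward; lengths in mm; the calibration is good to about 2 mm. A picture is of the moment at which its call begins.
- sign_off(): hands the job in; it is judged then, once.
Trained networks look in a picture, given as the dict that the camera call returned (one of the last four; its "shot" number tells which), for a name from the list of things; names that differ only in an ending like _2 or _b are one class to them, and where a whole thing is asked for, a point or a joint stands for the part that bears it (a point fixed in the world has none). Each returns a list of dicts, best first, with "p" (0 to 1); they miss things now and then, are a little off and sometimes report something else, mostly with a low value. They report only what shows in the picture. A call takes as long as a camera call.
- boxes_of(name, picture): "location" ([column, row] in pixels, amid what is visible of it).
The state is a dict: "time": time; "qpos": joint angles; "qd": joint speeds; "effort": joint torques, N m; "ee_pos": TCP position; "orientation": TCP orientation; "ft_force": force on the tool from outside, world axes, zero at the start; "moment": the same for the moment, N m; "width": finger opening in mm; "finger_force": force on a finger pad.
Only numpy, scipy, OpenCV 4.12 (cv2) and the standard library are available. Lean on these libraries where they do the work, as an engineer would, in place of code of your own. Each camera call takes 0.05 s, during which the arm holds its last target. There are 200 camera calls.

TASK

The heavy collection box for old memory sticks has been left short of its rail. Walk it up to the rail by pushing its two rubber corner bumpers in turn (only there, the shell and neck are thin; and do not let it slew more than about 30 degrees from square with the rail), until its far side stands flat against the rail and the box does not overhang either end of the rail. Then post the two memory sticks one after the other through the neck into the box, and leave everything else where it is.

Things in the scene. Friction and masses are not known exactly. Their poses are not given: they have to be found in the camera images.
- dock: The rail: aluminium bar fixed to the table to the left, 230 mm long, 18 mm thick, 30 mm high (a 3 mm high foot flange lies behind it). Origin on the table at the middle of the face that the box must meet; its x axis is level and points from the box into the rail (roughly to the robot's left), its y axis runs along the rail, z up. The box is to stand on its -x side.
- box: The collection box: grey sheet-metal box, 130 mm along its x axis, 170 mm along y, 95 mm high, with a 25 mm high neck on top (120 mm in all). 1.3 to 1.9 kg, open inside, 4 mm walls, floor 11 mm above the table. Origin at the centre of its underside; x is the way it is to be walked, towards the rail; y its left, z up. It slides on four small rubber feet at x = +-45, y = +-55 mm, so a push on one bumper turns it about a point some 75 mm on the other side of its centre.
- shell: The box's thin grey walls, top and neck with a hatch drawn between the bumpers: part of the box, same origin and axes. Must not be pushed (a light brush does no harm).
- bumper_l: Black rubber bumper upright at the left corner (box y = +73 mm) of the box's side away from the rail: 16 mm thick, standing out 16 mm from the shell, 24 mm wide, 82 mm high (from 11 to 93 mm above the table). Origin at its centre, axes as the box.
- bumper_r: The same bumper at the right corner (box y = -73 mm). The gap between the bumpers is 122 mm.
- bumper_l_face (a point): Middle of the left bumper's push face (the face away from the rail), 52 mm above the table; axes as the box.
- bumper_r_face (a point): Middle of the right bumper's push face, 52 mm above the table; axes as the box.
- far_l (a point): Point on the box's far side (the side towards the rail), 20 mm above the table and 5 mm in from its left end (box x = +65, y = +80 mm).
- far_r (a point): The same at the right end (box x = +65, y = -80 mm).
- neck (a point): Centre of the neck's mouth, level with its rim (120 mm above the table; box x = +20, y = 0). The oblong opening is 76 mm along box y by 36 mm along box x, collar walls 5 mm thick; straight down it opens into the box below the 4 mm top.
- stick0_mid (a point): Centre of one memory stick lying flat right of the box: 58 mm along its x axis, 19 mm along y, 9 mm high, 20 g; rounded body with cap and a narrower plug. Grasp across its 19 mm width.
- stick1_mid (a point): Centre of the other memory stick, same size and shape.
- lamp (a point): Obstacle, fixed: a desk lamp clamped at the far left corner of the table; this point lies about on its upright arm, 400 mm up. The arm rises from the table there and carries a wide shade (200 mm) some 400 to 600 mm above the table. Keep the robot's wrist and elbow about 0.2 m clear of it: coming from the left, draw in towards the base before turning past it.
- note_pad: Bystander: pad of notes 76 x 76 x 13 mm, loose, behind and right of the box. Origin at the centre of its underside.
- pen: Bystander: ball pen 145 mm long, 12 mm wide, 9 mm high, loose, lying between the sticks; long axis its y. Origin at the centre of its underside.
- stapler: Bystander: stapler 151 x 36 x 60 mm, loose, to the left, beyond the rail. Origin at the centre of its underside.

How it is judged (in metres and radians):
On the way, in this order (a step that is already met when the one before it is completed fails the run):
1. the box stands flat against the rail, with no stick in it yet (x of far_l in the frame of dock between -0.007 and 0.004 m and x of far_r in the frame of dock between -0.007 and 0.004 m and y of box in the frame of dock between -0.032 and 0.032 m and angle between box's own z axis and vertical below 0.04 rad and height (world z) of box below 0.01 m and not (x of stick0_mid in the frame of box between -0.063 and 0.063 m and y of stick0_mid in the frame of box between -0.083 and 0.083 m and z of stick0_mid in the frame of box between 0.005 and 0.085 m) and not (x of stick1_mid in the frame of box between -0.063 and 0.063 m and y of stick1_mid in the frame of box between -0.083 and 0.083 m and z of stick1_mid in the frame of box between 0.005 and 0.085 m) and linear speed of box below 0.02 m/s), for 0.2 s.
2. one stick is in the box, the other not yet (x of far_l in the frame of dock between -0.007 and 0.004 m and x of far_r in the frame of dock between -0.007 and 0.004 m and y of box in the frame of dock between -0.032 and 0.032 m and angle between box's own z axis and vertical below 0.04 rad and height (world z) of box below 0.01 m and ((x of stick0_mid in the frame of box between -0.063 and 0.063 m and y of stick0_mid in the frame of box between -0.083 and 0.083 m and z of stick0_mid in the frame of box between 0.005 and 0.085 m) or (x of stick1_mid in the frame of box between -0.063 and 0.063 m and y of stick1_mid in the frame of box between -0.083 and 0.083 m and z of stick1_mid in the frame of box between 0.005 and 0.085 m)) and not ((x of stick0_mid in the frame of box between -0.063 and 0.063 m and y of stick0_mid in the frame of box between -0.083 and 0.083 m and z of stick0_mid in the frame of box between 0.005 and 0.085 m) and (x of stick1_mid in the frame of box between -0.063 and 0.063 m and y of stick1_mid in the frame of box between -0.083 and 0.083 m and z of stick1_mid in the frame of box between 0.005 and 0.085 m))), for 0.2 s.
At the end, for the whole second after the job is handed in: The box stands level on the table with both far corners within 7 mm of the rail's face and its middle within 32 mm of the rail's middle (no overhang); both sticks lie inside the box; all at rest (x of far_l in the frame of dock between -0.007 and 0.004 m and x of far_r in the frame of dock between -0.007 and 0.004 m and y of box in the frame of dock between -0.032 and 0.032 m and angle between box's own z axis and vertical below 0.04 rad and height (world z) of box below 0.01 m and x of stick0_mid in the frame of box between -0.063 and 0.063 m and y of stick0_mid in the frame of box between -0.083 and 0.083 m and z of stick0_mid in the frame of box between 0.005 and 0.085 m and x of stick1_mid in the frame of box between -0.063 and 0.063 m and y of stick1_mid in the frame of box between -0.083 and 0.083 m and z of stick1_mid in the frame of box between 0.005 and 0.085 m and linear speed of box below 0.01 m/s and linear speed of each of stick0, stick1 below 0.02 m/s); the robot touches nothing.
It fails at once if the box slews more than 0.6 rad (34 degrees) from square with the rail (angle between the x axis of box and the x axis of dock, either way round above 0.6 rad).
It fails at once if the robot pushes on the shell or neck with more than 8 N (contact force between shell and the fingers above 8 N or contact force between shell and the arm above 8 N).
It fails at once if the note pad, pen or stapler is moved by more than 30 mm (distance of any of note_pad, pen, stapler from where it was at the start of the episode above 0.03 m).
It also fails if it takes over 72 s, if anything falls off the work surface, if the arm or the gripper's body presses on something with over 40 N, if the wrist force passes 120 N, or if a joint passes its speed limit or range.

## Working session

There is one attempt and no reset: what is moved stays moved. The work goes in short steps, Python scripts to look and compute and a shell command to move; the robot and the scene stay as the last step left them, time stands still between calls to the robot, and variables do not carry over. Pictures are saved under pics/ and viewed, at most 10 in all, crops included, and the job is handed in when it is done.

```bash
ls; mkdir -p pics
cat > h.py <<'E'
import numpy as np, cv2
from rig import status, grab_frame, sign_off, boxes_of, arm
from scipy.spatial.transform import Rotation as R
def ray(f,px):
    K=np.array([[f['fx'],0,f['cx']],[0,f['fy'],f['cy']],[0,0,1.]])
    u=cv2.undistortPoints(np.array([[px]],float),K,np.array(f['distortion'],float))[0,0]
    T=np.array(f['world_from_camera']); return T[:3,3],T[:3,:3]@np.array([u[0],u[1],1.])
def at_z(f,px,z):
    o,d=ray(f,px); return o+d*(z-o[2])/d[2]
def at_d(f,px):
    o,d=ray(f,px); c,r=int(round(px[0])),int(round(px[1])); 
    w=f['depth'][max(r-1,0):r+2,max(c-1,0):c+2]; w=w[w>0]
    return o+d*np.median(w) if len(w) else None
def proj(f,P):
    T=np.linalg.inv(np.array(f['world_from_camera']));K=np.array([[f['fx'],0,f['cx']],[0,f['fy'],f['cy']],[0,0,1.]])
    return cv2.projectPoints(np.atleast_2d(np.array(P,float)),cv2.Rodrigues(T[:3,:3])[0],T[:3,3],K,np.array(f['distortion'],float))[0][:,0]
def cloud(f):
    K=np.array([[f['fx'],0,f['cx']],[0,f['fy'],f['cy']],[0,0,1.]])
    c,r=np.meshgrid(np.arange(640),np.arange(400)); p=np.stack([c,r],-1).reshape(-1,1,2).astype(float)
    u=cv2.undistortPoints(p,K,np.array(f['distortion'],float))[:,0]
    d=f['depth'].ravel(); X=np.c_[u*d[:,None],d]; T=np.array(f['world_from_camera'])
    W=X@T[:3,:3].T+T[:3,3]; W[d==0]=np.nan; return W.reshape(400,640,3)
def save(f,n): cv2.imwrite('pics/'+n,f['frame'][...,::-1])
E
python3 - <<'E'
from h import *
np.set_printoptions(precision=1,suppress=True)
o=status.get_obs();print(o['ee_pos'],o['orientation'],o['time'],R.from_rotvec(o['orientation']).as_matrix())
names="dock box bumper_l bumper_r bumper_l_face bumper_r_face far_l far_r neck stick0_mid stick1_mid lamp note_pad pen stapler".split()
for c in ("top","scene"):
    f=grab_frame(c); save(f,c+'0.png'); print(c,np.array(f['world_from_camera'])[:3,3])
    for n in names:
        for b in boxes_of(n,f)[:2]:
            print(n,round(b['p'],2),np.array(b['location']),at_d(f,b['location']))
E
```

```text
pics
[229.8 607.3 214.1] [-0.6 -3.1  0. ] 0.0 [[-0.9  0.4 -0. ]
 [ 0.4  0.9 -0. ]
 [ 0.  -0.  -1. ]]
top [ 325.4   68.1 1315.7]
dock 0.88 [283.4 232.9] [491.9 210.    6. ]
box 0.67 [344.7 226.7] [491.9   4.4  96.5]
bumper_l 0.62 [365.6 242.3] [439.6 -59.4  93.4]
bumper_r 0.62 [365.6 242.3] [439.6 -59.4  93.4]
bumper_l_face 0.54 [364.2 245.8] [428.8 -54.3  93.5]
far_l 0.6 [340.9 223.2] [502.4  16.3 105.2]
far_r 0.6 [340.9 223.2] [502.4  16.3 105.2]
neck 0.63 [341.9 225.3] [494.1  13.9 115.7]
stick0_mid 0.64 [342.7 229.8] [482.4  11.2  95.3]
stick0_mid 0.56 [412.5 236.5] [ 460.7 -231.2    1.9]
stick1_mid 0.58 [394.2 206.7] [ 565.6 -174.6   10.7]Traceback (most recent call last):
  File "<stdin>", line 8, in <module>
ValueError: it knows: box, bumper, bumper_l_face, bumper_r_face, dock, far, neck, note_pad, pen, shell, stapler, stick0_mid, stick1_mid
```

Run:
```python
from h import *
np.set_printoptions(precision=1,suppress=True)
f=grab_frame("top")
big=cv2.resize(f['frame'][130:330,180:460],None,fx=2.8,fy=2.8,interpolation=cv2.INTER_CUBIC)
cv2.imwrite('pics/topc.png',big[...,::-1])
print(f['world_from_camera'],f['fx'])
for n in "bumper bumper_l_face bumper_r_face stick0_mid stick1_mid note_pad pen stapler".split():
    for b in boxes_of(n,f)[:3]: print(n,round(b['p'],2),np.array(b['location']),at_d(f,b['location']))
f=grab_frame("scene");save(f,'scene0.png');print(f['world_from_camera'])
```

```text
[[  -0.    -1.     0.2  325.4]
 [  -1.     0.    -0.    68.1]
 [  -0.    -0.2   -1.  1315.7]
 [   0.     0.     0.     1. ]] 385.50914675446444
bumper 0.46 [359.  201.6] [572.1 -46.4  93.2]
bumper 0.45 [367.  243.4] [436.2 -63.9  91.1]
bumper 0.24 [407.9 227.9] [ 491.2 -218.     0.9]
bumper_l_face 0.34 [343.6 226.7] [492.3   7.8  95.2]
bumper_r_face 0.31 [413.8 227.6] [ 491.5 -238.9   -0.5]
stick0_mid 0.63 [411.7 243.9] [ 434.9 -224.6    9.3]
note_pad 0.55 [404.6 179.8] [ 658.6 -217.8   15.3]
stapler 0.8 [260.9 232.7] [488.5 277.9  61.6]
[[   0.8   -0.2    0.5  -63.5]
 [  -0.5   -0.4    0.8 -839.2]
 [   0.    -0.9   -0.4  737.3]
 [   0.     0.     0.     1. ]]
```

View pics/topc.png

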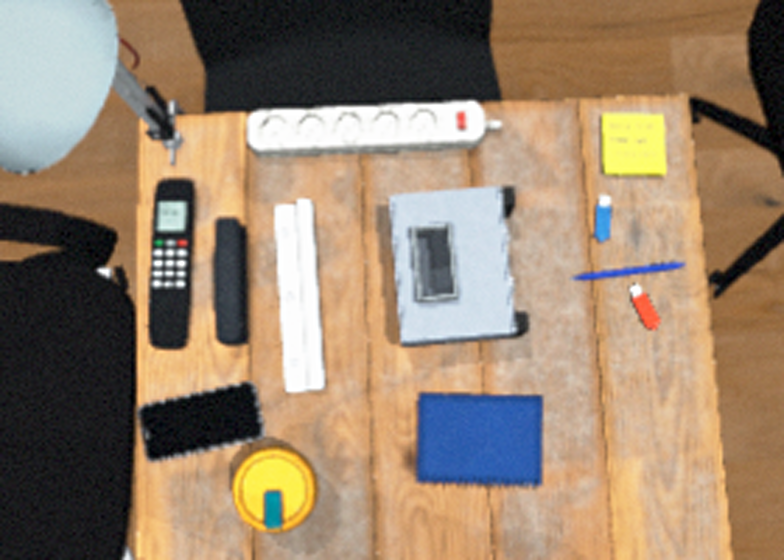

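View pics/scene0.png

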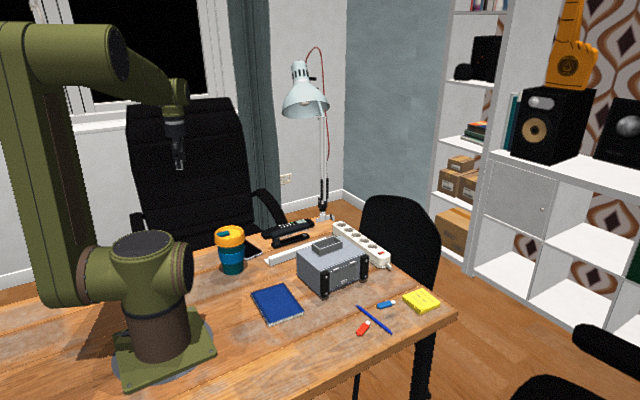

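The top crop shows the rail at (300,295), the box at (455,265) with its bumpers at (508,200) and (520,322), the blue stick at (603,218), the red stick at (646,307), the pen between them, and the lamp at top left. Box +x is about world +y, so the left bumper is the one nearer the robot. Next I fit the geometry from depth.

```bash
cat >> h.py <<'E'
def rect(P):
    (c,s,a)=cv2.minAreaRect(P[:,:2].astype(np.float32)); return np.array(cv2.boxPoints((c,s,a))),c,s
def look_geo(f,show=True):
    W=cloud(f); x,y,z=W[...,0],W[...,1],W[...,2]; out={}
    with np.errstate(invalid='ignore'):
        m=(x>350)&(x<640)&(y>-110)&(y<190)&(z>86)&(z<104)
        m2=(x>350)&(x<640)&(y>100)&(y<235)&(z>20)&(z<38)
        m3=(x>350)&(x<640)&(y>-110)&(y<190)&(z>109)&(z<130)
    for n,mm in(('box',m),('rail',m2),('neck',m3)):
        k=cv2.connectedComponentsWithStats(mm.astype(np.uint8)); 
        i=1+np.argmax(k[2][1:,4]); P=W[k[1]==i]; out[n]=(rect(P),np.median(P[:,2]),len(P))
    return out
E
python3 - <<'E'
from h import *
np.set_printoptions(precision=1,suppress=True)
f=grab_frame("top")
g=look_geo(f)
for k,v in g.items(): print(k,v[0][0].tolist(),v[0][1:],v[1:])
# sticks / pen / pad by colour
hsv=cv2.cvtColor(f['frame'],cv2.COLOR_RGB2HSV);W=cloud(f)
roi=np.zeros((400,640),bool);roi[185:270,380:430]=1
for n,m in(('red',((hsv[...,0]<8)|(hsv[...,0]>174))&(hsv[...,1]>150)),('blue',(hsv[...,0]>98)&(hsv[...,0]<128)&(hsv[...,1]>110))):
    k=cv2.connectedComponentsWithStats((m&roi).astype(np.uint8))
    for i in range(1,k[0]):
        if k[2][i,4]>12:
            ys,xs=np.nonzero(k[1]==i);P=np.array([at_z(f,(a,b),8) for a,b in zip(xs,ys)]);print(n,len(P),rect(P)[1:],rect(P)[0].tolist())
print('lamp base',at_z(f,(180+150/2.8,130+110/2.8),0))
E
```

```text
box [[415.71405029296875, 78.3492202758789], [421.68426513671875, -67.59972381591797], [592.4336547851562, -60.61499786376953], [586.4634399414062, 85.33394622802734]] ((504.0738525390625, 8.867111206054688), (170.8922119140625, 146.0709991455078)) (np.float64(94.91686089944892), 1825)
rail [[370.1669006347656, 190.46487426757812], [370.9424133300781, 172.0423583984375], [598.9212646484375, 181.63946533203125], [598.145751953125, 200.06198120117188]] ((484.5440673828125, 186.0521697998047), (228.18072509765625, 18.438833236694336)) (np.float64(29.687678746357733), 373)
neck [[458.6360168457031, 58.1451530456543], [460.4023132324219, 12.201510429382324], [546.047607421875, 15.494159698486328], [544.28125, 61.437801361083984]] ((502.341796875, 36.81965637207031), (85.7085189819336, 45.97758102416992)) (np.float64(119.5067564660767), 131)
red 68 ((444.445556640625, -221.8885498046875), (42.21984100341797, 18.639062881469727)) [[421.3774719238281, -221.30050659179688], [428.4682312011719, -238.53811645507812], [467.5136413574219, -222.47659301757812], [460.4228820800781, -205.23898315429688]]
blue 56 ((556.2613525390625, -177.11668395996094), (13.911664962768555, 39.01504135131836)) [[536.2716064453125, -182.532958984375], [575.168212890625, -185.56985473632812], [576.2510986328125, -171.70040893554688], [537.3544921875, -168.66351318359375]]
blue 71 ((495.4039001464844, -205.39219665527344), (6.822438716888428, 129.3427276611328)) [[486.1885070800781, -141.28994750976562], [497.8244934082031, -270.10821533203125], [504.6192932128906, -269.49444580078125], [492.9833068847656, -140.67617797851562]]
lamp base [727.9 384.4   0. ]
```

```bash
python3 -m handwheel '{"travel":[[0,0,-1],[0,0,-1],[0,0,-1],[0,0,-1],[0,0,-1],[0,0,-1]],"turn":[10.7,10.7,10.7,10.7,10.7,10.5]}' 1 60
python3 - <<'E'
from h import *
np.set_printoptions(precision=3,suppress=True)
o=status.get_obs();print(o['time'],o['ee_pos'],R.from_rotvec(o['orientation']).as_matrix(),o['qpos'],arm.finger_overhang)
E
```

```text
time: 1.9
ee_pos: [230.1, 607.9, 275.8]
orientation: [-2.124, -2.315, -0.0]
ft_force: [-0.9, -0.1, -0.1]
width: -0.2
finger_force: 0.0
1.9 [230.097 607.878 275.75 ] [[-0.086  0.996 -0.   ]
 [ 0.996  0.086  0.   ]
 [ 0.    -0.    -1.   ]] [1.126 0.094 1.582 0.    1.466 1.041] 19.0
```

```bash
python3 -m handwheel '{"travel":[[0,0,0],[-6,1.5,0],[-6.2,1.5,0],[-6.2,1.5,0],[-6.2,1.5,0],[-6.2,1.5,0],[-6.2,1.5,0],[-6.2,1.5,0],[-6.2,1.5,0],[-6.2,1.5,0],[-6.2,1.5,0],[-6.2,1.5,0]],"turn":[2.5,0,0,0,0,0,0,0,0,0,0,0]}'
```

```text
time: 3.4
ee_pos: [424.3, -53.1, 275.9]
orientation: [2.167, 2.273, 0.002]
ft_force: [0.4, -0.1, -1.2]
width: 0.2
finger_force: 0.0
```

```bash
python3 -m handwheel '{"travel":[[-5.4,0.8,0],[0,0,5.5],[0,0,5.5],[0,0,5.5],[0,0,5.5],[0,0,0.4],[0,0,0]],"turn":[0,0,0,0,0,0,0]}'
python3 - <<'E'
from h import *
f=grab_frame("scene"); cv2.imwrite('pics/s1.png',cv2.resize(f['frame'][200:350,240:440],None,fx=3.5,fy=3.5)[...,::-1])
E
```

```text
time: 4.28
ee_pos: [435.8, -104.9, 53.0]
orientation: [2.166, 2.273, 0.001]
ft_force: [-0.1, -0.2, 0.5]
width: -0.3
finger_force: 0.0
```

View pics/s1.png

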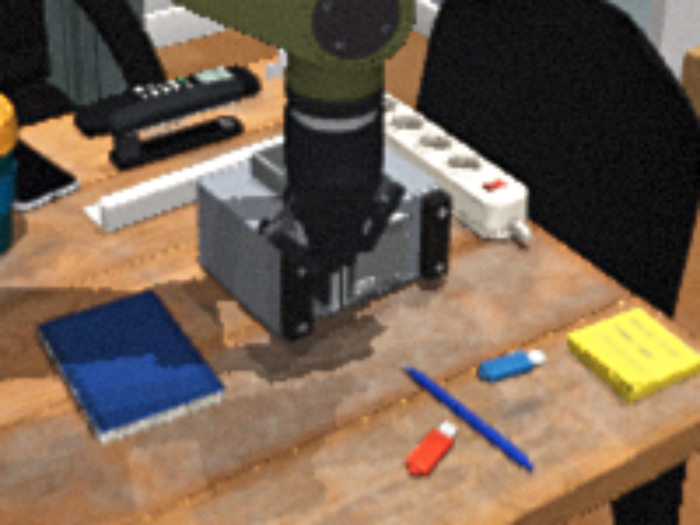

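```bash
python3 -m handwheel '{"travel":[[1.2,-0.1,0],[1.3,-0.1,0],[0.4,-0.24,0],[0.4,-0.24,0],[0.4,-0.24,0],[0.4,-0.24,0],[0.4,-0.24,0],[0.4,-0.24,0],[0.4,-0.24,0],[0.4,-0.24,0],[0.4,-0.24,0],[0.4,-0.24,0]],"turn":[0,0,1.5,1.5,1.5,1.5,1.5,1.5,1.5,1.5,1.5,1.5]}'
cat > g.py <<'E'
from h import *
np.set_printoptions(precision=1,suppress=True)
o=status.get_obs()
f=grab_frame("top"); W=cloud(f); x,y,z=W[...,0],W[...,1],W[...,2]
with np.errstate(invalid='ignore'): m=(x>370)&(x<640)&(y>-110)&(y<190)&(z>86)&(z<102)
# fit the known outline (grey top) : grid search on edges of far side + ends
from scipy.optimize import minimize
sat=cv2.cvtColor(f['frame'],cv2.COLOR_RGB2HSV)
with np.errstate(invalid='ignore'): grey=m&(sat[...,2]>100)&(sat[...,1]<70)&(abs(z-95)<4)
P=W[grey][:,:2]
def inside(p,P):
    c,s=np.cos(p[2]),np.sin(p[2]); d=P-p[:2]; return d@[c,s],d@[-s,c]
G=np.stack(np.meshgrid(np.arange(380,640,3),np.arange(-100,190,3)),-1).reshape(-1,2)
def cost(p):
    u,v=inside(p,P); sd=np.maximum(abs(u)-65,abs(v)-85); return np.sum(np.minimum(np.maximum(sd,0),15)**2)
pts=P
best=None
for a in np.radians(np.arange(60,126,5)):
  for cx in (480,500,520):
    for cy in np.arange(10,130,20):
        c=cost((cx,cy,a)); 
        if best is None or c<best[0]: best=(c,(cx,cy,a))
r=minimize(cost,best[1],method='Nelder-Mead',options=dict(initial_simplex=[np.array(best[1])+d for d in ([0,0,0],[15,0,0],[0,15,0],[0,0,.1])],maxiter=600))
p=r.x; p[2]=p[2]; 
th=np.radians(92.4);F=np.array([485,176.8]);ux=np.array([np.cos(th),np.sin(th)]);uy=np.array([-np.sin(th),np.cos(th)])
bx=np.array([np.cos(p[2]),np.sin(p[2])]);by=np.array([-bx[1],bx[0]]);c=p[:2]
print('time',o['time'],'tcp',o['ee_pos'],'F',np.array(o['ft_force']),'toolx yaw',np.degrees(np.arctan2(*R.from_rotvec(o['orientation']).as_matrix()[1::-1,0])))
print('box c',c,'yaw',np.degrees(p[2]),'rel',np.degrees(p[2])-92.4,'cost/pt',r.fun/len(P),len(P))
for n,a,b in(('far_l',65,80),('far_r',65,-80)): q=c+a*bx+b*by-F; print(n,q@ux)
print('dock y',(c-F)@uy)
for n,b in(('L',73),('R',-73)): print(n,'face',c-81*bx+b*by,'tcp contact',c-92*bx+b*by)
E
python3 g.py
```

```text
time: 5.82
ee_pos: [411.3, -40.0, 53.2]
orientation: [2.441, 1.969, -0.003]
ft_force: [-2.4, -10.0, 4.0]
width: -0.4
finger_force: 5.2
time 5.825 tcp [411.3 -40.   53.2] F [ -2.4 -10.    4. ] toolx yaw 77.78131510817154
box c [504.4  34.4] yaw 76.32565893289927 rel -16.074341067100733 cost/pt 0.018234008644749236 1379
far_l -58.45671219133934
far_r -102.75820931620818
dock y -13.379846762768732
L face [414.3 -27. ] tcp contact [411.7 -37.7]
R face [556.1 -61.5] tcp contact [553.5 -72.2]
```

```bash
python3 -m handwheel '{"travel":[[-3.0,0,0],[0,5,0],[0,5,0],[0,4.6,0],[1.3,0,0],[1.4,0,0],[0.45,0.24,0],[0.45,0.28,0],[0.45,0.28,0],[0.45,0.28,0],[0.45,0.28,0],[0.45,0.28,0]],"turn":[0,0,0,0.5,0.5,0.5,-1.75,-1.75,-1.75,-1.75,-1.75,-1.75]}'
python3 g.py
```

```text
time: 7.38
ee_pos: [571.8, -48.5, 51.4]
orientation: [2.279, 2.16, -0.004]
ft_force: [-1.1, -7.3, -1.2]
width: 0.2
finger_force: 3.1
time 7.375 tcp [571.8 -48.5  51.4] F [-1.1 -7.3 -1.2] toolx yaw 86.91511328758287
box c [507.2  48.7] yaw 88.18959154245425 rel -4.210408457545753 cost/pt 0.0 1130
far_l -58.1880141496811
far_r -69.93511333613671
dock y -16.778880454900932
L face [431.6 -29.9] tcp contact [431.3 -40.9]
R face [577.6 -34.5] tcp contact [577.2 -45.5]
```

```bash
python3 -m handwheel '{"travel":[[0.45,0.30,0],[0.45,0.30,0],[0.45,0.30,0],[0.45,0.30,0],[0.45,0.30,0],[0.45,0.28,0],[0.45,0.28,0],[0.45,0.28,0],[0.45,0.28,0],[-3,0,0],[0,-5,0]],"turn":[-1.75,-1.75,-1.75,-1.75,-1.75,-1.75,-1.75,-1.75,-1.75,0,0]}'
python3 g.py
```

```text
time: 8.8
ee_pos: [555.5, -46.5, 51.8]
orientation: [1.965, 2.45, 0.002]
ft_force: [0.2, 0.5, 0.2]
width: 0.5
finger_force: 0.0
time 8.8 tcp [555.5 -46.5  51.8] F [0.2 0.5 0.2] toolx yaw 102.53249403974937
box c [507.1  67.5] yaw 103.11284206389577 rel 10.712842063895764 cost/pt 0.0018204983599872824 1389
far_l -61.127734629459596
far_r -31.38583864315867
dock y -17.49681726233439
L face [454.4 -27.9] tcp contact [456.9 -38.7]
R face [596.6   5.2] tcp contact [599.1  -5.5]
```

```bash
python3 -m handwheel '{"travel":[[0,-4.7,0],[0,-4.7,0],[1.3,0,0],[1.3,0,0],[0.45,-0.28,0],[0.45,-0.28,0],[0.45,-0.28,0],[0.45,-0.28,0],[0.45,-0.28,0],[0.45,-0.28,0],[0.45,-0.28,0],[0.45,-0.28,0]],"turn":[0,0,0,0,1.75,1.75,1.75,1.75,1.75,1.75,1.75,1.75]}'
python3 g.py
```

```text
time: 10.35
ee_pos: [431.8, -9.0, 52.1]
orientation: [2.248, 2.19, -0.003]
ft_force: [0.4, -7.6, 0.2]
width: 0.2
finger_force: 3.7
time 10.35 tcp [431.8  -9.   52.1] F [ 0.4 -7.6  0.2] toolx yaw 88.5094193306968
box c [505.3  83.8] yaw 89.7004554587748 rel -2.699544541225208 cost/pt 0.0015163696234389765 1328
far_l -25.044760692770456
far_r -32.58052233718557
dock y -16.432180826848292
L face [431.9   3.2] tcp contact [431.9  -7.8]
R face [577.9   2.4] tcp contact [577.9  -8.6]
```

```bash
python3 -m handwheel '{"travel":[[0.45,-0.28,0],[0.45,-0.28,0],[0.45,-0.28,0],[0.45,-0.28,0],[-3,0,0],[0,5,0],[0,5,0],[0,4.6,0],[1.3,0,0]],"turn":[1.75,1.75,1.75,1.75,0,0,0,0,0]}'
python3 g.py
```

```text
time: 11.52
ee_pos: [566.2, -27.6, 51.6]
orientation: [2.381, 2.049, 0.002]
ft_force: [-1.3, 0.2, 0.3]
width: 0.0
finger_force: 0.0
time 11.525 tcp [566.2 -27.6  51.6] F [-1.3  0.2  0.3] toolx yaw 81.4330030357151
box c [506.4  93.5] yaw 82.98465348721162 rel -9.415346512788389 cost/pt 0.0005955158047471454 1452
far_l -6.933707008744006
far_r -33.108140120430406
dock y -17.91324193999492
L face [424.1  22. ] tcp contact [422.7  11.1]
R face [569.    4.2] tcp contact [567.6  -6.7]
```

```bash
python3 -m handwheel '{"travel":[[1.0,0.1,0],[0.9,0,0],[0.45,0.28,0],[0.45,0.28,0],[0.45,0.28,0],[0.45,0.28,0],[0.45,0.28,0],[0.45,0.28,0]],"turn":[0.8,0.7,-1.75,-1.75,-1.75,-1.75,-1.75,-1.75]}'
python3 g.py
```

```text
time: 12.58
ee_pos: [585.5, 14.9, 51.4]
orientation: [2.208, 2.233, -0.004]
ft_force: [-1.3, -6.3, -0.5]
width: 0.0
finger_force: 3.1
time 12.575 tcp [585.5  14.9  51.4] F [-1.3 -6.3 -0.5] toolx yaw 90.63727584069376
box c [508.8 107.5] yaw 93.083194826339 rel 0.6831948263389904 cost/pt 0.00019806265662812607 944
far_l -6.239614084004482
far_r -4.331819429333724
dock y -20.88617437095029
L face [440.3  22.6] tcp contact [440.9  11.7]
R face [586.1  30.5] tcp contact [586.7  19.5]
```

```bash
python3 -m handwheel '{"travel":[[0.25,0.05,0],[0.25,0.05,0],[0.2,0.05,0]],"turn":[-0.5,-0.5,-0.5]}'; python3 -m handwheel '{"travel":[[0.15,0,0],[0,0,0]],"turn":[0,0]}'
python3 g.py
```

```text
time: 13.0
ee_pos: [588.0, 22.0, 51.7]
orientation: [2.179, 2.258, -0.0]
ft_force: [2.8, -6.2, -3.5]
width: -0.3
finger_force: 3.1
time: 13.25
ee_pos: [588.1, 22.8, 51.9]
orientation: [2.178, 2.258, -0.001]
ft_force: [2.9, -7.8, -2.0]
width: 0.1
finger_force: 4.3
time 13.25 tcp [588.1  22.8  51.9] F [ 2.9 -7.8 -2. ] toolx yaw 92.05919588341867
box c [508.1 110.7] yaw 95.49271655808492 rel 3.0927165580849163 cost/pt 9.002427670626656e-05 880
far_l -6.446185031503953
far_r 2.1861155324012844
dock y -20.35304344683654
L face [443.2  23.1] tcp contact [444.3  12.1]
R face [588.6  37. ] tcp contact [589.6  26.1]
```

```bash
python3 -m handwheel '{"travel":[[0.15,0,0],[0.15,0,0],[0,0,0]],"turn":[0,0,0]}';python3 -m handwheel '{"travel":[[-1,0,0],[-2,0,0],[0,-5,0],[0,-5,0],[0,-4.6,0]],"turn":[0,0,0,0,0]}'
python3 g.py
```

```text
time: 13.68
ee_pos: [588.1, 23.2, 52.5]
orientation: [2.175, 2.256, -0.007]
ft_force: [0.2, -17.6, 0.4]
width: -0.1
finger_force: 8.6
time: 14.3
ee_pos: [440.7, -7.8, 51.1]
orientation: [-2.182, -2.259, -0.0]
ft_force: [-0.8, -0.7, 0.3]
width: -0.2
finger_force: 0.0
time 14.3 tcp [440.7  -7.8  51.1] F [-0.8 -0.7  0.3] toolx yaw 92.0080344156485
box c [508.1 108.7] yaw 94.40876932432673 rel 2.008769324326721 cost/pt 0.013791995639320685 1507
far_l -6.880815549243787
far_r -1.2724224868908554
dock y -20.24181741796875
L face [441.6  22.3] tcp contact [442.4  11.3]
R face [587.1  33.5] tcp contact [588.   22.6]
```

```bash
python3 -m handwheel '{"travel":[[0.9,0,0],[0.8,0,0],[0.3,-0.1,0],[0.25,-0.1,0],[0.2,0,0]],"turn":[0,0,0.5,0.5,0]}';python3 -m handwheel '{"travel":[[0.15,0,0],[0.1,0,0],[0,0,0]],"turn":[0,0,0]}'
python3 g.py
```

```text
time: 14.98
ee_pos: [440.5, 14.7, 52.2]
orientation: [2.196, 2.241, -0.009]
ft_force: [-5.2, -14.0, 5.1]
width: 0.2
finger_force: 6.6
time: 15.35
ee_pos: [439.9, 16.4, 52.3]
orientation: [2.196, 2.242, -0.012]
ft_force: [-6.9, -15.1, 7.7]
width: 0.6
finger_force: 7.4
time 15.35 tcp [439.9  16.4  52.3] F [ -6.9 -15.1   7.7] toolx yaw 91.1879792606752
box c [508.7 112.2] yaw 91.10268403782143 rel -1.2973159621785726 cost/pt 0.13695477833792408 1264
far_l 1.2251197946519095
far_r -2.39736025466261
dock y -20.980256247775536
L face [437.3  29.8] tcp contact [437.5  18.8]
R face [583.3  32.6] tcp contact [583.5  21.6]
```

```bash
python3 -m handwheel '{"travel":[[0.15,0,0],[0,0,0]],"turn":[0,0]}';python3 -m handwheel '{"travel":[[-1,0,0],[-4,0,-3],[-5,0,-5],[-5.5,0,-3],[-5,0,0],[0,0,0]],"turn":[0,0,0,0,0,0]}' 0
python3 g.py
python3 - <<'E'
from h import *
np.set_printoptions(precision=1,suppress=True)
f=grab_frame('top');g=look_geo(f)
for k,v in g.items(): print(k,v[0][0].round(1).tolist(),v[0][1:])
f=grab_frame('wrist');save(f,'w1.png')
for n in ('stick0_mid','stick1_mid'):
  for b in boxes_of(n,f)[:3]:print(n,b['p'],b['location'],at_z(f,b['location'],7),at_d(f,b['location']))
E
```

```text
time: 15.65
ee_pos: [439.7, 16.8, 52.3]
orientation: [2.194, 2.242, -0.016]
ft_force: [-7.6, -19.4, 7.5]
width: 0.0
finger_force: 9.9
time: 16.4
ee_pos: [444.3, -180.9, 156.6]
orientation: [2.205, 2.235, 0.001]
ft_force: [0.2, 0.1, 0.3]
width: 85.4
finger_force: 0.0
time 16.4 tcp [ 444.3 -180.9  156.6] F [0.2 0.1 0.3] toolx yaw 90.78097549795788
box c [509.  111.3] yaw 92.99629666871631 rel 0.596296668716306 cost/pt 0.1802658378366687 1569
far_l -2.326766979884836
far_r -0.6616226096096702
dock y -21.202173999079587
L face [440.3  26.6] tcp contact [440.9  15.6]
R face [586.1  34.2] tcp contact [586.7  23.2]
box [[421.0, 174.5], [426.8999938964844, 27.899999618530273], [597.5999755859375, 34.70000076293945], [591.7000122070312, 181.39999389648438]] ((509.2623291015625, 104.6478271484375), (170.83636474609375, 146.80023193359375))
rail [[370.29998779296875, 190.39999389648438], [371.1000061035156, 172.10000610351562], [598.2999877929688, 182.0], [597.5, 200.3000030517578]] ((484.27044677734375, 186.19192504882812), (227.41152954101562, 18.2489070892334))
neck [[464.0, 153.89999389648438], [466.0, 108.0], [551.9000244140625, 111.80000305175781], [549.9000244140625, 157.6999969482422]] ((507.9757385253906, 132.84925842285156), (85.96206665039062, 45.945003509521484))
stick0_mid 0.69 [328.0, 217.2] [ 451.1 -219.2    7. ] [ 451.  -218.9    7.6]
```

View pics/w1.png

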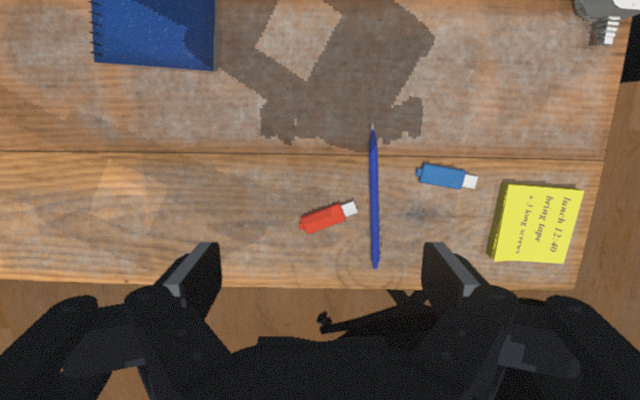

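The wrist view shows the red stick at (327,217), the blue stick at (447,177) and the pen between them at (374,195). The box's far edge lies on the rail line within about 1 mm, with dock y about −21, so it is docked. Next I measure the sticks from colour.

```bash
cat > st.py <<'E'
from h import *
import sys
np.set_printoptions(precision=1,suppress=True)
o=status.get_obs();M=R.from_rotvec(o['orientation']).as_matrix();tcp=np.array(o['ee_pos'])
print('tcp',tcp,'yaw x',np.degrees(np.arctan2(M[1,0],M[0,0])),o['width'])
f=grab_frame('wrist');hsv=cv2.cvtColor(f['frame'],cv2.COLOR_RGB2HSV);W=cloud(f);H,S,V=cv2.split(hsv)
for n,m,wz in(('red',((H<8)|(H>174))&(S>150)&(V>90),0),('blue',(H>98)&(H<115)&(S>120)&(V>100),0)):
    k=cv2.connectedComponentsWithStats(m.astype(np.uint8))
    for i in range(1,k[0]):
        if not 200<k[2][i,4]<6000: continue
        ys,xs=np.nonzero(k[1]==i);P=np.array([at_z(f,q,9) for q in zip(xs,ys)]);B,c,s=rect(P)
        if max(s)>60 or max(s)<30: continue
        mk=cv2.dilate((k[1]==i).astype(np.uint8),np.ones((35,35)))>0
        wh=mk&(S<60)&(V>170); y2,x2=np.nonzero(wh); Q=np.array([at_z(f,q,6) for q in zip(x2,y2)])
        d=Q.mean(0)[:2]-np.array(c); d/=np.linalg.norm(d)
        e=max((B[1]-B[0],B[2]-B[1]),key=np.linalg.norm); e/=np.linalg.norm(e); e*=np.sign(e@d)
        tip=(Q[:,:2]@e).max(); tail=(P[:,:2]@e).min(); ctr=np.array(c)+e*((tip+tail)/2-np.array(c)@e)
        print(n,'body',c,s,'plugdir',np.degrees(np.arctan2(e[1],e[0])),'len',tip-tail,'centre',ctr,'z',np.nanmedian(W[k[1]==i][:,2]))
        dd=np.r_[ctr,9]-tcp; print('   in tool axes mm',M.T@dd)
E
python3 st.py
```

```text
tcp [ 443.3 -177.   155. ] yaw x 91.11556683080505 85.07182791439078
red body (444.29669189453125, -220.18887329101562) (44.1663818359375, 18.906578063964844) plugdir 22.647312 len 57.05032091786296 centre [ 450.2 -217.7] z 7.990349962877133
   in tool axes mm [-41.    6.3 146. ]
blue body (491.7962341308594, -175.93222045898438) (5.837473392486572, 56.82445526123047) plugdir -85.370125 len 65.65747574928821 centre [ 492.2 -180.3] z 7.674263877395788
   in tool axes mm [ -4.4  48.9 146. ]
blue body (554.0303955078125, -175.8591766357422) (17.24036407470703, 45.0278205871582) plugdir -9.157499 len 66.55380232726998 centre [ 564.7 -177.6] z 8.039228773874356
   in tool axes mm [ -3.1 121.5 145.9]
```

```bash
python3 -m handwheel '{"travel":[[-4.1,0.6,0],[0,0,0],[0,0,0],[0,0,0],[0,0,3],[0,0,3],[0,0,1.5],[0,0,0]],"turn":[10.7,10.7,10.7,10.7,10.7,10.7,4.3,0]}' 0.35
python3 st.py
```

```text
time: 17.7
ee_pos: [449.0, -217.4, 78.9]
orientation: [-3.078, -0.617, 0.004]
ft_force: [-1.1, -0.1, -0.1]
width: 55.8
finger_force: 0.0
tcp [ 449.  -217.4   78.9] yaw x 22.662523740660184 55.790280613341984
red body (445.4183044433594, -221.1925048828125) (43.00838088989258, 18.024822235107422) plugdir 22.73218 len 54.387311993496326 centre [ 450.7 -219. ] z 8.142109958952787
   in tool axes mm [ 1.1  2.3 69.9]
blue body (554.3602294921875, -177.09579467773438) (17.861087799072266, 43.562286376953125) plugdir 170.98766 len 52.65791805245556 centre [ 549.9 -176.4] z 8.01983922351809
   in tool axes mm [109.    1.2  69.7]
blue body (495.61865234375, -210.42156982421875) (6.584719657897949, 34.38024139404297) plugdir -87.16093 len 48.12362798414139 centre [ 496.  -217.3] z 7.8521431265035915
   in tool axes mm [43.5 18.2 69.8]
```

```bash
python3 -m handwheel '{"travel":[[-0.2,0.15,3],[0,0,2.3],[0,0,0.5],[0,0,0]],"turn":[0,0,0,0]}'; python3 -m handwheel '{"travel":[[0,0,0],[0,0,0],[0,0,0],[0,0,0],[0,0,-2],[0,0,-4],[0,0,-5],[0,0,-5]],"turn":[0,0,0,0,0,0,0,0]}' 1 30
python3 - <<'E'
from h import *
f=grab_frame('wrist');save(f,'w2.png')
E
```

```text
time: 18.25
ee_pos: [449.3, -221.3, 23.5]
orientation: [3.08, 0.615, 0.001]
ft_force: [0.4, 0.5, 0.2]
width: 55.9
finger_force: 0.0
time: 19.25
ee_pos: [448.3, -221.0, 183.8]
orientation: [-3.081, -0.613, 0.001]
ft_force: [0.2, -0.1, 0.4]
width: 0.1
finger_force: 0.0
```

View pics/w2.png

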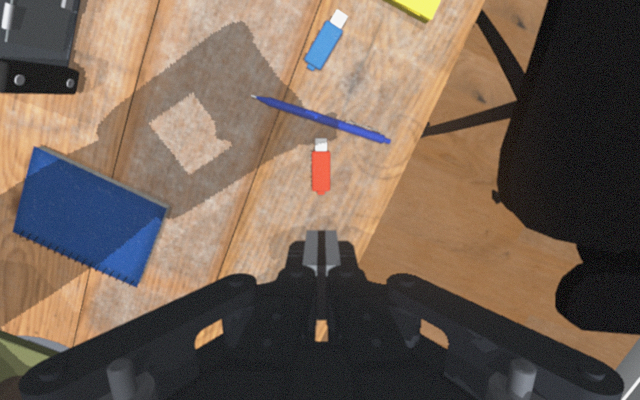

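The red stick was missed and still lies at (321,167), so the fingers were either too high or too slow. I'll open, re-measure and go lower.

```bash
python3 -m handwheel '{"travel":[[0,0,5],[0,0,5],[0,0,0.5],[0,0,0]],"turn":[0,0,0,0]}' 0.45
python3 st.py
```

```text
time: 19.8
ee_pos: [449.1, -221.5, 78.4]
orientation: [3.081, 0.613, 0.001]
ft_force: [0.2, -1.0, 0.8]
width: 46.9
finger_force: 0.0
tcp [ 449.1 -221.5   78.4] yaw x 22.520746656561453 46.94303166971459
red body (445.5859375, -221.6927032470703) (43.62044906616211, 17.841983795166016) plugdir 21.909273 len 54.92639910837801 centre [ 450.8 -219.6] z 8.089542347042368
   in tool axes mm [ 2.3 -1.1 69.4]
blue body (553.7630615234375, -177.00196838378906) (17.948373794555664, 42.398040771484375) plugdir 170.73865 len 51.3197685917728 centre [ 549.4 -176.3] z 7.98335819086185
   in tool axes mm [109.9  -3.4  69.4]
blue body (495.9785461425781, -213.67567443847656) (6.674567222595215, 37.1062126159668) plugdir -85.70805 len 46.38454052298488 centre [ 496.3 -218.3] z 7.641556786472449
   in tool axes mm [44.8 15.1 69.4]
```

```bash
python3 -m handwheel '{"travel":[[0,0,3],[0,-0.1,2.2],[0,0,0.6],[0,0,0],[0,0,0]],"turn":[0,0,0,0,0]}'; python3 -m handwheel '{"travel":[[0,0,0],[0,0,0],[0,0,0],[0,0,0],[0,0,0],[0,0,0]],"turn":[0,0,0,0,0,0]}' 1 30
```

```text
time: 20.48
ee_pos: [449.5, -221.0, 21.3]
orientation: [3.079, 0.613, 0.004]
ft_force: [-0.9, -0.5, -0.1]
width: 46.8
finger_force: 0.0
time: 21.22
ee_pos: [448.2, -220.2, 19.5]
orientation: [-3.081, -0.613, 0.0]
ft_force: [0.4, 0.6, 0.4]
width: -0.0
finger_force: 0.0
```

Run:
```python
from h import *
f=grab_frame('wrist');save(f,'w3.png')
s=grab_frame('scene')
c=proj(s,status.get_obs()['ee_pos'])[0].astype(int)
a=cv2.resize(s['frame'][c[1]-40:c[1]+40,c[0]-60:c[0]+60],(600,400),interpolation=cv2.INTER_CUBIC)
b=cv2.resize(f['frame'][100:350,200:440],(480,500))
im=np.zeros((500,800,3),np.uint8); im[:, :400]=cv2.resize(f['frame'][100:350,220:420],(400,500)); im[:267,400:]=cv2.resize(a,(400,267))
cv2.imwrite('pics/w3c.png',im[...,::-1])
```

View pics/w3c.png

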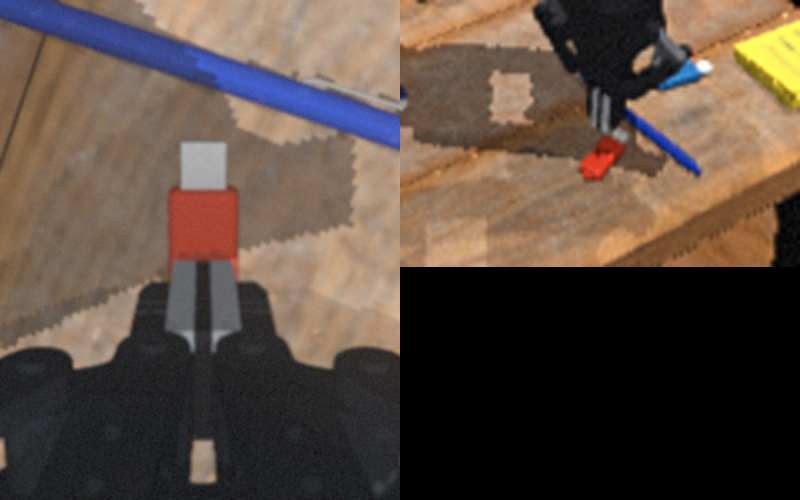

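Run:
```python
from h import *
np.set_printoptions(precision=1,suppress=True)
o=status.get_obs();M=R.from_rotvec(o['orientation']).as_matrix();t=np.array(o['ee_pos']);print(t,o['width'],o['finger_force'],o['ft_force'])
f=grab_frame('wrist');W=cloud(f)
for r in range(170,290,6):
    print(r,[ (M.T@(W[r,c]-t)).round(1).tolist() for c in (312,321,330)],W[r,312,2].round(1))
print('proj tcp/tip',proj(f,[t,t+19*M[:,2]]))
s=grab_frame('scene');print('scene',proj(s,[t,t+19*M[:,2]]))
st=[b for b in boxes_of('stick0_mid',s)[:3]];print([(b['p'],b['location'],at_z(s,b['location'],7)) for b in st])
c=proj(s,t+19*M[:,2])[0].astype(int)
im=cv2.resize(s['frame'][c[1]-30:c[1]+20,c[0]-35:c[0]+35],(700,500),interpolation=cv2.INTER_CUBIC); cv2.circle(im,(350,300),5,(0,255,0),-1);cv2.imwrite('pics/s4.png',im[...,::-1])
```

```text
[ 448.2 -220.2   19.5] 0.16357053713118086 0.0 [-0.1  0.   0.6]
170 [[31.0, -4.9, 16.6], [30.7, -0.1, 17.7], [30.9, 4.6, 16.9]] 2.9
176 [[28.4, -4.8, 13.4], [28.1, -0.1, 14.9], [28.4, 4.6, 13.5]] 6.2
182 [[25.5, -4.8, 12.2], [25.3, -0.1, 12.9], [25.3, 4.6, 12.9]] 7.3
188 [[22.0, -4.8, 13.2], [21.8, -0.1, 14.2], [22.0, 4.6, 13.3]] 6.4
194 [[18.8, -4.9, 13.0], [18.8, -0.1, 13.0], [18.8, 4.6, 13.2]] 6.5
200 [[16.3, -4.8, 10.5], [16.3, -0.1, 10.2], [15.9, 4.6, 11.7]] 9.0
206 [[12.9, -4.8, 10.6], [12.6, -0.1, 11.7], [12.7, 4.6, 11.5]] 8.9
212 [[9.3, -4.9, 11.5], [9.4, -0.1, 11.2], [9.6, 4.6, 10.6]] 8.0
218 [[5.9, -4.9, 11.8], [5.6, -0.1, 12.5], [6.3, 4.7, 10.6]] 7.7
224 [[2.7, -4.9, 11.1], [2.8, -0.1, 10.8], [2.6, 4.7, 11.5]] 8.5
230 [[-1.2, -5.0, 12.3], [-0.8, -0.1, 11.3], [-0.9, 4.7, 11.7]] 7.2
236 [[11.5, -3.8, -26.8], [11.2, -0.0, -26.2], [11.6, 3.7, -27.0]] 46.3
242 [[11.7, -3.6, -33.6], [11.2, -0.0, -32.4], [11.3, 3.6, -32.6]] 53.1
248 [[11.3, -3.5, -38.4], [12.2, -0.0, -40.4], [11.8, 3.4, -39.4]] 57.9
254 [[11.5, -3.3, -44.2], [11.8, -0.0, -44.7], [11.6, 3.3, -44.3]] 63.7
260 [[11.4, -3.2, -48.8], [11.1, -0.0, -48.2], [11.6, 3.2, -49.2]] 68.3
266 [[11.1, -3.1, -52.8], [11.6, -0.0, -53.7], [11.5, 3.1, -53.6]] 72.3
272 [[12.7, -2.9, -60.0], [8.2, -0.0, -51.7], [nan, nan, nan]] 79.5
278 [[12.0, -2.8, -62.6], [6.2, -0.0, -52.2], [12.3, 2.8, -63.0]] 82.1
284 [[12.3, -2.7, -66.7], [3.8, -0.0, -52.1], [11.8, 2.8, -65.8]] 86.2
proj tcp/tip [[321.2 236.8]
 [321.2 223.6]]
scene [[362.1 322.8]
 [361.8 328.5]]
[(0.55, [419.6, 302.3], array([ 644.9, -230.6,    7. ])), (0.51, [388.6, 305.6], array([ 561.4, -194.6,    7. ])), (0.43, [362.2, 330.4], array([ 440.3, -231.7,    7. ]))]
```

View pics/s4.png

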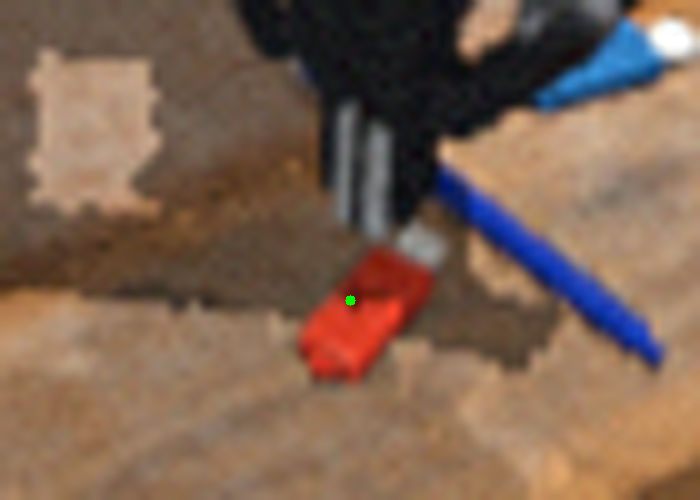

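The scene close-up shows the fingertips clear above the red stick. The green dot at (350,300) is where the reported tip should be. Wrist depth puts the real tips about 25 mm behind the TCP, at z≈45 rather than 0.5, so I'll open and descend the missing distance in watched steps.

```bash
cat > tip.py <<'E'
from h import *
np.set_printoptions(precision=1,suppress=True)
o=status.get_obs();M=R.from_rotvec(o['orientation']).as_matrix();t=np.array(o['ee_pos']);print(t,o['width'],o['finger_force'],np.array(o['ft_force']))
f=grab_frame('wrist');W=cloud(f);T=(W-t)@M
with np.errstate(invalid='ignore'): m=(T[...,0]>7)&(T[...,0]<14)&(abs(T[...,1])<62)&(T[...,2]<60)&(W[...,2]>-5)&(T[...,2]>-70)
m[:150]=0
for n,s in(('-y',-1),('+y',1)):
    with np.errstate(invalid='ignore'): k=m&(T[...,1]*s>1.)
    zz=np.sort(T[k][:,2]); 
    h,e=np.histogram(zz,np.arange(-70,25,5)); print(n,list(zip(e.astype(int).tolist(),h.tolist())), T[k&(abs(T[...,2]-zz[-40])<20)][:,1].min(), T[k&(abs(T[...,2]-zz[-40])<20)][:,1].max())
E
python3 -m handwheel '{"travel":[[0,0,0],[0,0,0],[0,0,0],[0,0,0],[0,0,1.5],[0,0,0]],"turn":[0,0,0,0,0,0]}' 0.5
python3 tip.py
python3 - <<'E'
from h import *
f=grab_frame('wrist'); s=grab_frame('scene')
im=np.zeros((400,800,3),np.uint8); im[:,:400]=f['frame'][0:400,120:520]; im[:,400:]=cv2.resize(s['frame'][280:360,320:400],(400,400)); cv2.imwrite('pics/p5.png',im[...,::-1])
E
```

```text
time: 22.22
ee_pos: [446.8, -219.4, 2.6]
orientation: [-3.079, -0.613, 0.004]
ft_force: [0.2, 0.0, -0.2]
width: 42.6
finger_force: 0.0
[ 446.8 -219.4    2.6] 42.57388611590841 0.0 [ 0.2  0.  -0.2]
-y [(-70, 883), (-65, 529), (-60, 143), (-55, 252), (-50, 170), (-45, 189), (-40, 174), (-35, 164), (-30, 151), (-25, 84), (-20, 7), (-15, 0), (-10, 151), (-5, 48), (0, 1334), (5, 30), (10, 0), (15, 0)] -61.985191745347336 -1.0554732806098188
+y [(-70, 943), (-65, 544), (-60, 138), (-55, 249), (-50, 168), (-45, 199), (-40, 179), (-35, 159), (-30, 142), (-25, 83), (-20, 6), (-15, 0), (-10, 229), (-5, 50), (0, 1258), (5, 17), (10, 0), (15, 0)] 1.329338621577885 61.891167626088965
```

View pics/p5.png

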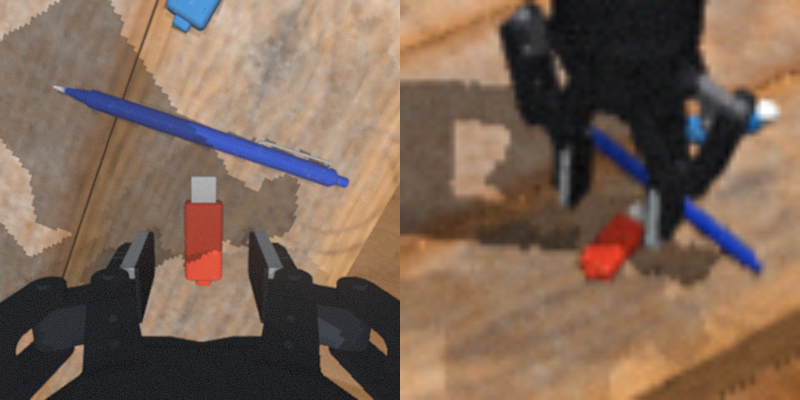

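The fingers straddle the red stick, at (204,240) in the left half, centred, with the tips about 22 mm above the table. I'll descend 2 cm more and close.

```bash
python3 -m handwheel '{"travel":[[0.2,0,1],[0,0,0.7],[0,0,0.4],[0,0,0]],"turn":[0,0,0,0]}'; python3 tip.py | head -1;  python3 -m handwheel '{"travel":[[0,0,0],[0,0,0],[0,0,0],[0,0,0],[0,0,0]],"turn":[0,0,0,0,0]}' 1 30
```

```text
time: 22.88
ee_pos: [449.8, -219.3, -17.0]
orientation: [-3.08, -0.613, 0.001]
ft_force: [0.4, -0.0, 0.2]
width: 42.6
finger_force: 0.0
[ 449.8 -219.3  -17. ] 42.61486737401234 0.0 [ 0.4 -0.   0.2]
time: 23.55
ee_pos: [450.9, -219.9, -15.5]
orientation: [3.08, 0.613, 0.002]
ft_force: [-1.0, -0.4, 5.5]
width: 18.2
finger_force: 32.6
```

```bash
python3 -m handwheel '{"travel":[[0,0,-3],[0,0,-4.5],[0,0,-4.5],[0,0,-3.5],[1,-5,0],[1,-5,0],[1,-5,0],[1,-5,0],[1,-5,0],[1,-5,0],[1.2,-4.9,0],[0,0,0]],"turn":[0,0,10.1,10.1,0,0,0,0,0,0,0,0]}'
cat > chk.py <<'E'
from h import *
np.set_printoptions(precision=1,suppress=True)
o=status.get_obs();M=R.from_rotvec(o['orientation']).as_matrix();t=np.array(o['ee_pos']);print(t,'yaw',np.degrees(np.arctan2(M[1,0],M[0,0])),o['width'],o['finger_force'])
f=grab_frame('wrist');W=cloud(f)
with np.errstate(invalid='ignore'):
    m=(abs(W[...,0]-508)<60)&(abs(W[...,1]-132)<50)&(W[...,2]>113)&(W[...,2]<126)
print('rim pts',m.sum()); P=W[m]; print(rect(P) if len(P) else '')
im=np.zeros((400,800,3),np.uint8); im[:,:400]=f['frame'][:,120:520]
s=grab_frame('scene');c=proj(s,[508,132,120])[0].astype(int);im[:,400:]=cv2.resize(s['frame'][c[1]-40:c[1]+40,c[0]-40:c[0]+40],(400,400));import sys;cv2.imwrite('pics/'+sys.argv[1],im[...,::-1])
E
python3 chk.py c1.png
```

```text
time: 25.05
ee_pos: [507.6, 134.8, 137.9]
orientation: [-3.141, -0.071, 0.001]
ft_force: [0.1, -0.8, -0.1]
width: 18.0
finger_force: 30.6
[507.6 134.8 137.9] yaw 2.5801224675651264 17.98754824736674 30.585599541664124
rim pts 2383
(array([[462.6, 153.1],
       [464.4, 107. ],
       [550.4, 110.4],
       [548.6, 156.5]], dtype=float32), (506.5174255371094, 131.74794006347656), (86.04934692382812, 46.13542938232422))
```

View pics/c1.png

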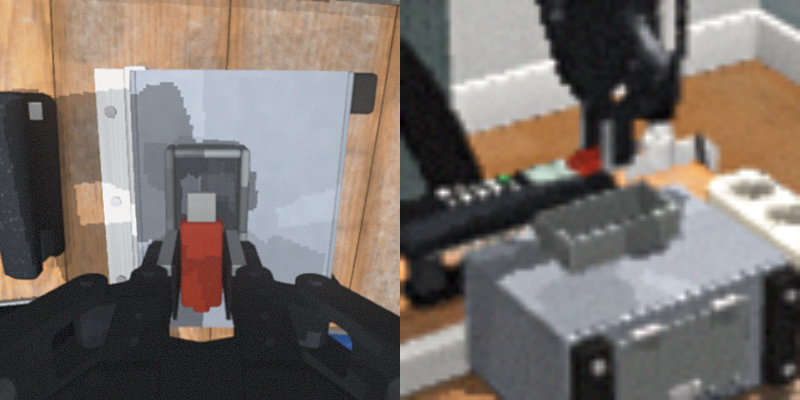

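The view shows the red stick level in the jaws above the neck's mouth at (205,210). I need about 3 mm of sideways correction, then lower and release just above the rim.

```bash
python3 -m handwheel '{"travel":[[-0.1,0.3,1.4],[0,0,1.1],[0,0,0.4],[0,0,0],[0,0,0]],"turn":[0,0,0,0,0]}'; python3 -m handwheel '{"travel":[[0,0,0],[0,0,0],[0,0,0],[0,0,0],[0,0,-4],[0,0,-3]],"turn":[0,0,0,0,0,0]}' 0.4; python3 chk.py c2.png; python3 g.py
```

```text
time: 25.78
ee_pos: [507.4, 129.0, 109.9]
orientation: [-3.141, -0.063, -0.001]
ft_force: [0.2, 0.0, -0.1]
width: 18.1
finger_force: 30.6
time: 26.52
ee_pos: [507.1, 129.1, 180.7]
orientation: [-3.141, -0.064, -0.001]
ft_force: [0.5, -0.9, 0.9]
width: 51.5
finger_force: 0.0
[507.1 129.1 180.7] yaw 2.3214865731901844 51.4671666704325 0.0
rim pts 2705
(array([[463.2, 153.1],
       [465. , 107. ],
       [550.3, 110.3],
       [548.5, 156.5]], dtype=float32), (506.7555847167969, 131.73391723632812), (85.33130645751953, 46.16610336303711))
time 26.625 tcp [509.6 129.6 184.1] F [ 0.1 -0.4  0.7] toolx yaw 2.3242501098626858
box c [510.4 108.8] yaw 91.32494078551294 rel -1.0750592144870694 cost/pt 0.9434035399992658 368
far_l -2.5508571780068294
far_r -5.552812696356014
dock y -22.496229588376636
L face [439.3  26.1] tcp contact [439.5  15.1]
R face [585.2  29.5] tcp contact [585.5  18.5]
```

View pics/c2.png

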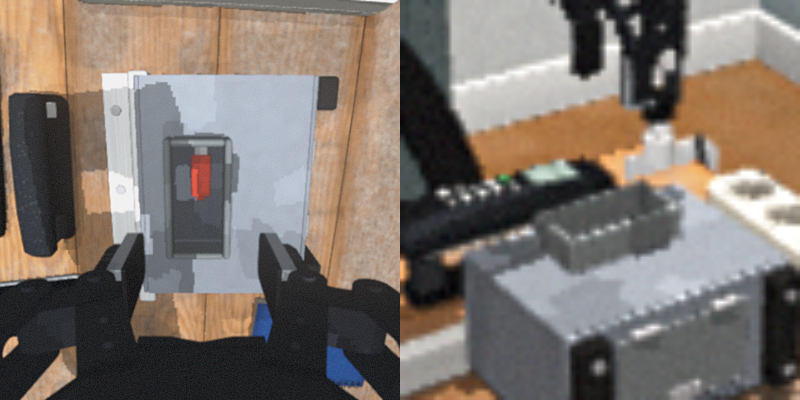

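The red stick lies inside the box, at (200,175) through the mouth. That was the 10th and last picture, so from here I work by numbers. Next is the blue stick.

```bash
python3 -m handwheel '{"travel":[[0.7,5.2,0],[0.7,5.2,0],[0.7,5.2,0],[0.7,5.2,0],[0.7,5.1,0],[0.5,5,0],[0,0,4],[0,0,4],[0,0,3],[0,0,0]],"turn":[0,0,0,0,0,0,5.6,5.6,0,0]}' 0.5
python3 st.py
```

```text
time: 27.92
ee_pos: [556.0, -176.6, 64.6]
orientation: [-3.129, 0.243, 0.014]
ft_force: [0.2, 0.0, 0.0]
width: 42.4
finger_force: 0.0
tcp [ 556.  -176.6   64.6] yaw x -8.881995099695043 42.42332781186536
blue body (557.04052734375, -177.50299072265625) (16.885671615600586, 43.080116271972656) plugdir -9.37319 len 53.641914111834694 centre [ 562.3 -178.4] z 8.199473817919994
   in tool axes mm [ 7.   0.9 55.5]
blue body (501.38775634765625, -253.1088104248047) (7.719806671142578, 36.52857208251953) plugdir -83.94537 len 37.26213541598594 centre [ 501.4 -253.5] z 7.429466006831575
   in tool axes mm [-41.5  84.5  55.8]
```

```bash
python3 -m handwheel '{"travel":[[0.5,0.1,2.5],[0,0,2.5],[0,0,1.5],[0,0,1.0],[0,0,0.6],[0,0,0]],"turn":[0.4,0,0,0,0,0]}'; python3 -m handwheel '{"travel":[[0,0,0],[0,0,0],[0,0,0],[0,0,0],[0,0,0]],"turn":[0,0,0,0,0]}' 1 30
```

```text
time: 28.72
ee_pos: [564.4, -179.8, -11.3]
orientation: [3.131, -0.254, 0.0]
ft_force: [0.4, 0.5, 0.4]
width: 42.4
finger_force: 0.0
time: 29.35
ee_pos: [565.0, -180.1, -10.6]
orientation: [3.131, -0.254, 0.002]
ft_force: [-0.0, -0.5, 5.2]
width: 17.5
finger_force: 30.2
```

```bash
python3 -m handwheel '{"travel":[[0,0,-3],[0,0,-4],[0,0,-4],[0,0,-4],[-0.7,-5.2,0],[-0.7,-5.2,0],[-0.7,-5.2,0],[-0.7,-5.3,0],[-0.7,-5.3,0],[-0.7,-5.2,0],[0,0,0],[0,0,0]],"turn":[0,0,-5.7,-5.7,0,0,0,0,0,0,0,0]}'; python3 chk.py c3.png
python3 - <<'E'
from h import *
np.set_printoptions(precision=1,suppress=True)
f=grab_frame('wrist');hsv=cv2.cvtColor(f['frame'],cv2.COLOR_RGB2HSV);H,S,V=cv2.split(hsv);W=cloud(f)
m=(H>98)&(H<115)&(S>120)&(V>60); 
with np.errstate(invalid='ignore'): m&=W[...,2]>110
P=W[m];print('blue held',len(P),np.median(P,0),P.min(0),P.max(0),rect(P)[1:])
E
```

```text
time: 30.85
ee_pos: [510.3, 132.2, 137.9]
orientation: [3.14, 0.059, -0.002]
ft_force: [-0.5, 0.5, -0.4]
width: 17.6
finger_force: 29.6
[510.3 132.2 137.9] yaw 2.148672914000775 17.64015173954431 29.61167871952057
rim pts 2235
(array([[463.5, 153. ],
       [465.5, 106.9],
       [550.4, 110.4],
       [548.5, 156.6]], dtype=float32), (506.9888610839844, 131.73106384277344), (85.01514434814453, 46.20096206665039))
blue held 3232 [504.6 131.3 156.8] [467.7  85.9 113.9] [524.4 142.2 223.7] ((505.6250305175781, 125.63867950439453), (45.700469970703125, 68.99845886230469))
```

```bash
python3 -m handwheel '{"travel":[[-0.2,0,1.3],[0,0,1.1],[0,0,0.4],[0,0,0],[0,0,0]],"turn":[0,0,0,0,0]}'; python3 -m handwheel '{"travel":[[0,0,0],[0,0,0],[0,0,0],[0,0,0],[0,0,-4],[0,0,-4],[0,0,0]],"turn":[0,0,0,0,0,0,0]}' 0.4
python3 - <<'E'
from h import *
np.set_printoptions(precision=1,suppress=True)
f=grab_frame('wrist');hsv=cv2.cvtColor(f['frame'],cv2.COLOR_RGB2HSV);H,S,V=cv2.split(hsv);W=cloud(f)
for n,m in(('blue',(H>98)&(H<115)&(S>120)&(V>40)),('red',((H<8)|(H>174))&(S>130)&(V>40))):
    with np.errstate(invalid='ignore'): m=m&(abs(W[...,0]-507)<75)&(abs(W[...,1]-115)<60)
    P=W[m];print(n,len(P),np.median(P,0) if len(P) else '',np.percentile(P[:,2],[5,95]) if len(P) else '')
E
```

```text
time: 31.62
ee_pos: [509.0, 132.5, 110.9]
orientation: [-3.141, -0.058, -0.001]
ft_force: [0.0, -0.5, 0.4]
width: 17.9
finger_force: 29.6
time: 32.5
ee_pos: [511.2, 132.8, 195.1]
orientation: [-3.14, -0.058, -0.013]
ft_force: [0.3, -0.2, -0.1]
width: 51.3
finger_force: 0.0
blue 761 [497.3 118.6  28.3] [ 26.9 289.4]
red 324 [503.6 133.4  19.1] [17.7 20.4]
```

```bash
python3 -m handwheel '{"travel":[[0,5,-2],[0,5,0],[0,5,0],[0,5,0],[0,4,0],[0,0,0],[0,0,0]],"turn":[0,0,0,0,0,0,0]}'; python3 g.py
python3 - <<'E'
from h import *
f=grab_frame('top');g=look_geo(f)
for k,v in g.items(): print(k,v[0][0].round(1).tolist())
for n in ('note_pad','stapler','pen','stick0_mid'):
  for b in boxes_of(n,f)[:2]: print(n,round(b['p'],2),at_d(f,b['location']))
E
```

```text
time: 33.42
ee_pos: [516.9, -106.9, 209.2]
orientation: [-3.14, -0.058, 0.003]
ft_force: [0.3, 0.9, 0.4]
width: 51.5
finger_force: 0.0
time 33.425 tcp [ 516.9 -106.9  209.2] F [0.3 0.9 0.4] toolx yaw 2.1048227530991803
box c [508.8 111.8] yaw 91.6500706781227 rel -0.7499293218773033 cost/pt 0.07059850997929838 1581
far_l 0.07717370391711213
far_r -2.0169642338536056
dock y -21.093362085908797
L face [438.2  28.7] tcp contact [438.5  17.7]
R face [584.1  32.9] tcp contact [584.5  21.9]
box [[421.20001220703125, 174.5], [427.1000061035156, 27.600000381469727], [597.5999755859375, 34.5], [591.7000122070312, 181.39999389648438]]
rail [[370.29998779296875, 190.39999389648438], [371.1000061035156, 172.1999969482422], [598.7000122070312, 182.1999969482422], [597.9000244140625, 200.39999389648438]]
neck [[464.20001220703125, 153.60000610351562], [466.20001220703125, 107.9000015258789], [551.5, 111.69999694824219], [549.4000244140625, 157.39999389648438]]
stapler 0.67 [484.6318194  283.28480286  57.19166809]
pen 0.15 [499.82272707 280.15822761  59.12259928]
```

The box is unchanged against the rail and both sticks are inside it, so I'm handing in.

```bash
python3 -c "
from rig import sign_off
print(sign_off())"
```

```text
the job is handed in; nothing more can be done
None
```

I walked the box flat against the rail (about 21 mm off its middle, limit 32 mm), posted the red and then the blue stick, and handed the job in at about 33 s; the judge gave no verdict, and I did not fully recheck the note pad and pen at the end.

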